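Find the bench outlet lid that rocks and open it

TASK

Three of the four identical lids of the bench outlet box are blanked off from inside and sit firm; under the fourth is the socket we need. Press gently with a fingertip on the ribbed rear strip of one lid after another until you find the one that rocks, then push that strip on down until the lid tips over and stands fully open by itself. Do not pull a lid up by its front edge or force the firm ones, and leave the loose things on the bench where they lie.

Things in the scene. Friction and masses are not known exactly. Their poses are not given: they have to be found in the camera images.
- outlet_box: fixed grey box 139 mm deep (x), 390 wide (y), 66 high, four identical metal lids in a row, flush with its top. Origin on the bench below the lids' axle line; x to the rear, y left along the row. Lid centres at y = 120, 40, -40, -120 mm. Wall tops 66 mm up: front x -68 to -58, rear x 61 to 71, 6 mm wide between lids. Behind the lids an open slot, x 45 to 61. Bays 74 mm wide, floor 4 mm up
- lid_1 (a joint): angle of the lid leftmost as the robot sees it: plate 101 (x) by 72 (y) by 3 mm, from 56 mm in front of to 45 behind its cross axle, which is 18 mm below its top. 0 = shut; grows as the rear sinks and the front rises; 1.3 = fully open (stop). Firm lids give some 1 mm (under 0.05 rad). The free one needs under 5 N; let go below 0.4 rad it falls shut, beyond 0.65 it drops to the stop and stays
- lid_1_press (a point): middle of the ribbed press strip near the rear end of lid_1, on top of the ribs, 67.5 mm above the bench when shut; four ribs 60 mm long (y), 1.5 high, from 24 to 42 mm behind the axle, this point 33 behind it. Axes as the box's while shut; moves with the lid, whose rear edge has a skirt 20 mm deep. On the free lid, 20 to 26 mm straight down tips it over; its front then stands 40 mm above the box
- lid_2 (a joint): angle of the lid second from the left: plate 101 (x) by 72 (y) by 3 mm, from 56 mm in front of to 45 behind its cross axle, which is 18 mm below its top. 0 = shut; grows as the rear sinks and the front rises; 1.3 = fully open (stop). Firm lids give some 1 mm (under 0.05 rad). The free one needs under 5 N; let go below 0.4 rad it falls shut, beyond 0.65 it drops to the stop and stays
- lid_2_press (a point): middle of the ribbed press strip near the rear end of lid_2, on top of the ribs, 67.5 mm above the bench when shut; four ribs 60 mm long (y), 1.5 high, from 24 to 42 mm behind the axle, this point 33 behind it. Axes as the box's while shut; moves with the lid, whose rear edge has a skirt 20 mm deep. On the free lid, 20 to 26 mm straight down tips it over; its front then stands 40 mm above the box
- lid_3 (a joint): angle of the lid third from the left: plate 101 (x) by 72 (y) by 3 mm, from 56 mm in front of to 45 behind its cross axle, which is 18 mm below its top. 0 = shut; grows as the rear sinks and the front rises; 1.3 = fully open (stop). Firm lids give some 1 mm (under 0.05 rad). The free one needs under 5 N; let go below 0.4 rad it falls shut, beyond 0.65 it drops to the stop and stays
- lid_3_press (a point): middle of the ribbed press strip near the rear end of lid_3, on top of the ribs, 67.5 mm above the bench when shut; four ribs 60 mm long (y), 1.5 high, from 24 to 42 mm behind the axle, this point 33 behind it. Axes as the box's while shut; moves with the lid, whose rear edge has a skirt 20 mm deep. On the free lid, 20 to 26 mm straight down tips it over; its front then stands 40 mm above the box
- lid_4 (a joint): angle of the lid rightmost: plate 101 (x) by 72 (y) by 3 mm, from 56 mm in front of to 45 behind its cross axle, which is 18 mm below its top. 0 = shut; grows as the rear sinks and the front rises; 1.3 = fully open (stop). Firm lids give some 1 mm (under 0.05 rad). The free one needs under 5 N; let go below 0.4 rad it falls shut, beyond 0.65 it drops to the stop and stays
- lid_4_press (a point): middle of the ribbed press strip near the rear end of lid_4, on top of the ribs, 67.5 mm above the bench when shut; four ribs 60 mm long (y), 1.5 high, from 24 to 42 mm behind the axle, this point 33 behind it. Axes as the box's while shut; moves with the lid, whose rear edge has a skirt 20 mm deep. On the free lid, 20 to 26 mm straight down tips it over; its front then stands 40 mm above the box
- bobbin: empty white wire bobbin 26 x 39 x 22 mm with a loose wire end, on the deck at the left end of the box, loose; origin at the centre of its underside; leave it alone
- screwdriver: red screwdriver 144 x 22 x 19 mm on the bench in front of the box, loose; origin at the centre of its underside; leave it alone
- pen: white and red pen 145 x 11 x 9 mm on the bench in front of the box, loose; origin at the centre of its underside; leave it alone
- caliper: caliper 200 x 58 x 13 mm on the bench behind the box, loose; origin at the centre of its underside; leave it alone
- toroid: small wound ring core 26 x 45 x 10 mm on the bench behind the box's left end, loose; origin at the centre of its underside; leave it alone
- tweezers: steel tweezers 124 x 14 x 9 mm on the bench at the right end of the box, loose; origin at the centre of its underside; leave it alone

How it is judged:
By the outcome, as a careful person would: the job done as asked, in the order asked, and still so for the second after the job is handed in, with the robot touching nothing.
It also fails if it takes over 45 s, if anything falls off the work surface, if the arm or the gripper's body presses on something with over 40 N, if the wrist force passes 120 N, or if a joint passes its speed limit or range.

ROBOT

A 6-joint arm with a two-finger parallel gripper is mounted at the origin on a cart in front of the work surface, level with it; the furniture and walls round the work are solid. World frame = base frame: x ahead of the robot, y to its left, z up, the work surface at z = 0. Lengths are in mm, angles in rad, forces in N, time in s.
With the tool pointing down it reaches from about 250 to 725 mm from the base axis. Payload 9.7 kg.
Tool frame: the origin (TCP) lies at the very end of the fingers, on their centre line; the grasp point (between the pads) lies 19 mm behind it (ctrl.pinch_z is the distance from the TCP to the grasp point, in mm); z points along the fingers, x is the direction in which the jaws open and shut, and the axes are right-handed (so a half turn about z gives the same grasp; the last joint's range is limited). The gripper opens to 85 mm and grips with 20 to 120 N. Pads are 22 mm wide; open, the fingers measure 114 mm over their backs; the gripper's body (76 mm by 85 mm) begins 54 mm behind the grasp point. The pads swing forward as they close: fully open they stand 13 mm farther back than shut.
Start: joints at [1.217, 0.087, 0.176, 1.66, 0, 1.571], TCP at [190.553, 515.933, 231.284] pointing down, gripper open.
Joint ranges: [-3.13, 3.13], [-0.85, 1.81], [-1.15, 1.24], [-2.2, 2.28], [-1.44, 1.52], [-3.14, 3.14]. Speed limits (rad/s): [2.22, 2.22, 2.57, 3.14, 3.14, 3.14].

INTERFACE

Orientations are given as a unit quaternion [w, x, y, z].
In Python, from plant import ctrl, optics gives the robot as it stands.
- The arm moves only by the tool jog_arm, never from a script. Its argument "motion" is a list of rows, each a list of 7 numbers: the closure, from 0 (fully open) to 1 (shut), then the shift along the tool's x, y, z in m, then the turn, a rotation vector about the tool's x, y, z in degrees. In form: [[claw, dx, dy, dz, ax, ay, az], ...]. A call has 1 to 8 rows; each row is the pose to reach, as a shift and turn from the pose measured when the call began, along the tool's axes at that moment; what a row does not reach only later rows make up. A row lasts 1/8 s, in which the tool goes at most 62.5 mm and 10.7 degrees, less where a joint would pass 70% of its speed; a pose out of reach is approached as far as the arm can. A call with a gripper value outside its range is refused whole. The fingers move at their own pace and stop on an object; "squeeze" is the grip in N (left out, the last holds). Time passes only in rows, so rows that repeat a pose let the fingers close. It gives the time, the measured TCP pose, the force and the opening at its end, in the units of the state.
- ctrl.read_state(): the state, without advancing time (a new reading comes with each control period).
- optics.camera(name): name is "scene" or "side" or "wrist"; returns the picture (400x640x3 uint8, red, green, blue); there is no depth.
- optics.camera_info(name): a dict with "vfov" (degrees; the focal length in pixels is half the picture's height over the tangent of half this angle, whatever the lens; pixels are square), "cx", "cy" (the principal point, pixels), "k1" (the pictures are not rectified: a ray, as slopes to the right and down, at radius r is drawn at 1 + k1 r^2 times it, then the intrinsics apply), "view" (4x4, takes a point from world to camera coordinates). Camera axes: x right, y down, z forward; pixel columns grow to the right and rows downward; lengths in mm; the calibration is good to about 2 mm. A picture is of the moment at which its call begins: read the wrist's pose just before it. camera_info takes no time and is no camera call; for the wrist camera it gives the pose at the moment of the call.
- ctrl.hand_in(): hands the job in, once; it reports no verdict.
The state is a dict: "clock": time; "joint_pos": joint angles; "joint_velocities": joint speeds; "effort": joint torques, N m; "tool_pos": TCP position; "eef_rot": TCP orientation; "ft_force": force on the tool from outside, world axes, zero at the start; "moment": the same for the moment, N m; "grip_width": finger opening in mm.
Only numpy, scipy, OpenCV 4.12 (cv2) and the standard library are available. Lean on these libraries where they do the work, as an engineer would, in place of code of your own. Each camera call takes 0.05 s, during which the arm holds its last target. There are 200 camera calls.

## Working session

There is one attempt and no reset: what is moved stays moved. The work goes in short steps, Python scripts to look and compute and a tool call to move; the robot and the scene stay as the last step left them, time stands still between calls to the robot, and variables do not carry over. Pictures are saved under pics/ and viewed, about 8 in all and at most 12, crops included, and the job is handed in when it is done.

Besides the shell and the picture viewer there is one more tool, called after "Call:" as a command line: name --pt "numbers of a row" for each row, then --argument value for the rest. jog_arm: Moves the arm, as the interface text tells. Its arguments: {"type":"object","properties":{"motion":{"type":"array","items":{"type":"array","items":{"type":"number"}}},"squeeze":{"type":"number"}},"required":["motion"]}

```bash
mkdir -p pics
python3 - <<'E'
from plant import ctrl, optics
import cv2
for n in ("scene","side"):
    im=optics.camera(n); cv2.imwrite(f"pics/{n}0.png",im[:,:,::-1])
    print(n,optics.camera_info(n))
print(ctrl.read_state())
E
```

```text
scene {'vfov': 42.969607588162766, 'cx': 316.8996602605123, 'cy': 198.28319409319772, 'k1': -0.0004937739470776053, 'view': array([[ 5.25106654e-01, -8.51033654e-01, -2.17283221e-03,
        -3.00229499e+02],
       [-4.87833039e-01, -2.98909791e-01, -8.20165753e-01,
         2.83065029e+02],
       [ 6.97339178e-01,  4.31734474e-01, -5.72121854e-01,
         9.69429382e+02],
       [ 0.00000000e+00,  0.00000000e+00,  0.00000000e+00,
         1.00000000e+00]])}
side {'vfov': 57.67450074939885, 'cx': 318.37495908983567, 'cy': 200.54870204931092, 'k1': -0.017289517591922703, 'view': array([[-9.99719054e-01, -1.05893924e-02,  2.12056040e-02,
         5.14691729e+02],
       [-2.32111202e-02,  6.18616189e-01, -7.85350403e-01,
         9.77566903e+01],
       [-4.80174633e-03, -7.85621967e-01, -6.18688183e-01,
         9.05435190e+02],
       [ 0.00000000e+00,  0.00000000e+00,  0.00000000e+00,
         1.00000000e+00]])}
{'clock': 0.1, 'joint_pos': array([1.21700392e+00, 8.74023578e-02, 1.75180977e-01, 1.65977191e+00,
       1.60331631e-05, 1.57081171e+00]), 'joint_velocities': array([ 0.00056711, -0.00329425,  0.00382344,  0.00056584, -0.00164738,
        0.00157582]), 'effort': array([-3.74274596e-04, -5.21559763e+01,  4.65653801e+01,  1.58596697e-02,
       -1.62939750e-05, -1.71356783e-05]), 'tool_pos': array([190.47648253, 515.74532194, 230.63882254]), 'eef_rot': array([ 3.35541448e-04,  8.20509529e-01,  5.71632534e-01, -4.95637153e-04]), 'ft_force': array([-0.40884836, -0.75139236, -0.16802007]), 'moment': array([-0.02717852, -0.01278071,  0.04062151]), 'grip_width': 85.53657620936728}
```

View pics/scene0.png

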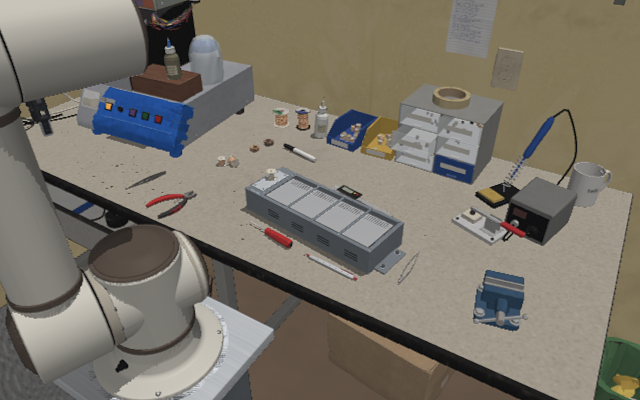

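View pics/side0.png

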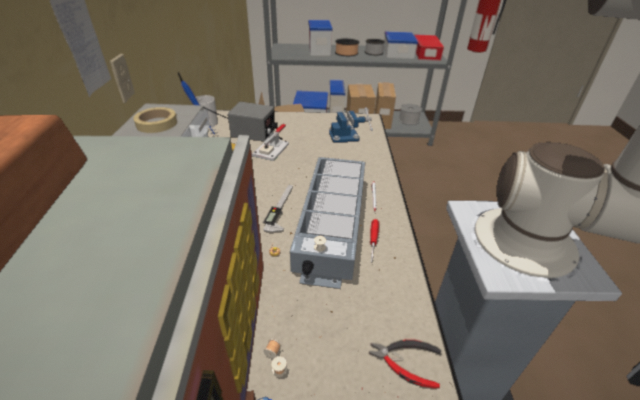

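The scene view shows the box spanning about (246,190) to (402,250), with four lids. In the side view it spans about (295–366, 158–275). I'll enlarge both.

Run:
```python
import cv2
a=cv2.imread("pics/scene0.png")[160:280,235:415]; cv2.imwrite("pics/c1.png",cv2.resize(a,None,fx=4.4,fy=4.4,interpolation=cv2.INTER_CUBIC))
a=cv2.imread("pics/side0.png")[145:285,255:395]; cv2.imwrite("pics/c2.png",cv2.resize(a,None,fx=4.25,fy=4.25,interpolation=cv2.INTER_CUBIC))
```

```text
(no output)
```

View pics/c1.png

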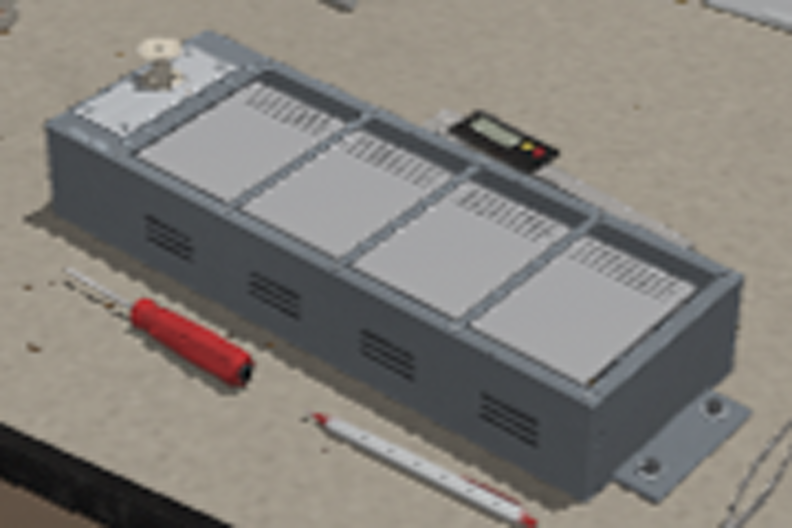

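View pics/c2.png

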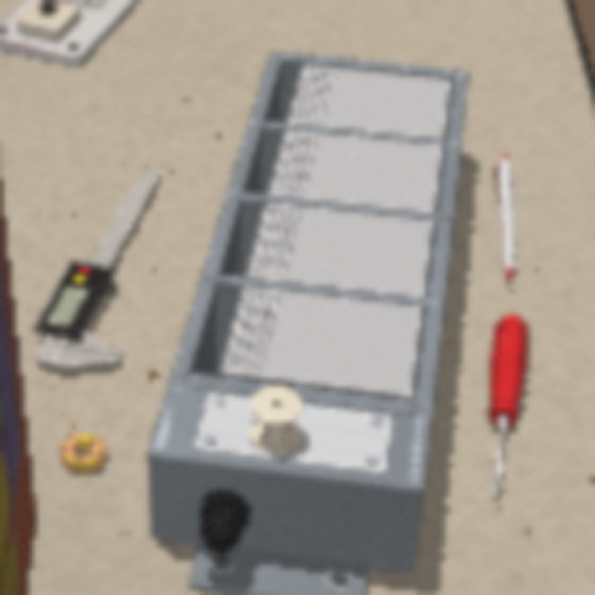

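```bash
cat > h.py <<'E'
import numpy as np, cv2
from plant import ctrl, optics
def proj(P,c):
    P=np.atleast_2d(P)@c["view"][:3,:3].T+c["view"][:3,3]; s=P[:,:2]/P[:,2:]
    s=s*(1+c["k1"]*(s**2).sum(1,keepdims=True)); f=200/np.tan(np.radians(c["vfov"]/2))
    return s*f+[c["cx"],c["cy"]]
def box(p,B):
    c,s=np.cos(p[2]),np.sin(p[2]); B=np.atleast_2d(np.array(B,float))
    return np.c_[p[0]+c*B[:,0]-s*B[:,1],p[1]+s*B[:,0]+c*B[:,1],B[:,2]]
E
python3 - <<'E'
from h import *
from scipy.optimize import least_squares
B=[(-58,y,66) for y in (80,0,-80)]+[(61,y,66) for y in (80,0,-80)]
a=np.array([(237,203),(349,263),(463,324),(368,118),(474,175),(592,222)])/4.4+[235,160]
b=np.array([(432,300),(433,216),(440,138),(222,281),(238,197),(262,126)])/4.25+[255,145]
S=[(optics.camera_info("scene"),a),(optics.camera_info("side"),b)]
f=lambda p,S=S:np.concatenate([(proj(box(p,B),c)-u).ravel() for c,u in S])
for s in (S,S[:1],S[1:]):
    r=least_squares(f,[520,0,0],args=(s,)); print(r.x,r.fun.round(1))
r=least_squares(f,[520,0,0])
print(box(r.x,[(33,y,67.5) for y in (120,40,-40,-120)]))
E
```

```text
[ 4.74495894e+02 -9.11088305e+01 -1.26341565e-01] [-1.9  1.2 -1.7  0.2 -0.2 -0.2 -0.8 -0.7  0.2 -2.5  0.2 -1.3 -0.9 -1.1
  0.7 -1.4  0.5 -0.5 -0.7 -1.8  0.5 -1.5 -0.7 -1.8]
[ 4.73835365e+02 -9.35167019e+01 -1.40993386e-01] [-1.2  1.3 -1.3  0.5 -0.   0.4  0.4 -0.4  1.2 -2.   1.  -0.5]
[ 4.74395806e+02 -8.56086463e+01 -1.12171574e-01] [-0.2  0.2  0.9 -0.3  0.3  0.4 -0.3 -0.   0.5 -0.  -1.2 -0.6]
[[ 522.35355384   23.77652257   67.5       ]
 [ 512.27309638  -55.58583865   67.5       ]
 [ 502.19263891 -134.94819986   67.5       ]
 [ 492.11218145 -214.31056107   67.5       ]]
```

Both cameras agree to about 5 mm. I'll move above lid 1 with the fingers shut and their long side along the row.

Call:
jog_arm --pt "1 -0.346 0.483 0.0 0 0 -13" --pt "1 -0.346 0.483 0.0 0 0 -13" --pt "1 -0.346 0.483 0.0 0 0 -13" --pt "1 -0.346 0.483 0.02 0 0 -13" --pt "1 -0.346 0.483 0.04 0 0 -13" --pt "1 -0.346 0.483 0.06 0 0 -13" --pt "1 -0.346 0.483 0.06 0 0 -13" --pt "1 -0.346 0.483 0.06 0 0 -13"

```text
clock: 1.1
tool_pos: [468.4, 104.7, 188.3]
eef_rot: [0.0, 0.751, 0.661, -0.0]
ft_force: [1.2, 0.9, 0.2]
grip_width: 0.1
```

Call:
jog_arm --pt "1 0 0 0 0 0 0"

```text
clock: 1.23
tool_pos: [469.3, 101.4, 186.8]
eef_rot: [-0.0, 0.752, 0.659, -0.002]
ft_force: [-1.1, 0.1, 0.7]
grip_width: -0.2
```

Call:
jog_arm --pt "1 -0.0705 0.0627 0.037 0 0 0" --pt "1 -0.0705 0.0627 0.037 0 0 0" --pt "1 -0.0705 0.0627 0.037 0 0 0" --pt "1 -0.0705 0.0627 0.037 0 0 0"

```text
clock: 1.72
tool_pos: [521.6, 23.9, 150.0]
eef_rot: [-0.0, 0.752, 0.659, -0.002]
ft_force: [-0.6, -0.4, 0.7]
grip_width: 0.1
```

Run:
```python
from h import *
for n in ("wrist",):
    c=optics.camera_info(n); print(c, ctrl.read_state()["tool_pos"])
    im=optics.camera(n)[:,:,::-1].copy()
    p=(474.5,-91.1,-.1263)
    print(proj(box(p,[(33,120,67.5),(33,40,67.5),(-58,80,66),(61,80,66),(61,0,66)]),c).round())
    cv2.imwrite("pics/w1.png",im)
```

```text
{'vfov': 65.27566848637085, 'cx': 321.95165833098986, 'cy': 198.76499441971018, 'k1': -0.05531675392788428, 'view': array([[ 1.30699087e-01,  9.91419546e-01, -2.24326281e-03,
        -9.07691999e+01],
       [ 9.55482464e-01, -1.25357146e-01,  2.67093330e-01,
        -5.08614164e+02],
       [ 2.64520339e-01, -3.70522526e-02, -9.63668055e-01,
         1.63201001e+02],
       [ 0.00000000e+00,  0.00000000e+00,  0.00000000e+00,
         1.00000000e+00]])} [521.64811694  23.94066331 150.00365707]
[[323. 206.]
 [218. 206.]
 [265.  79.]
 [272. 240.]
 [172. 240.]]
```

View pics/w1.png

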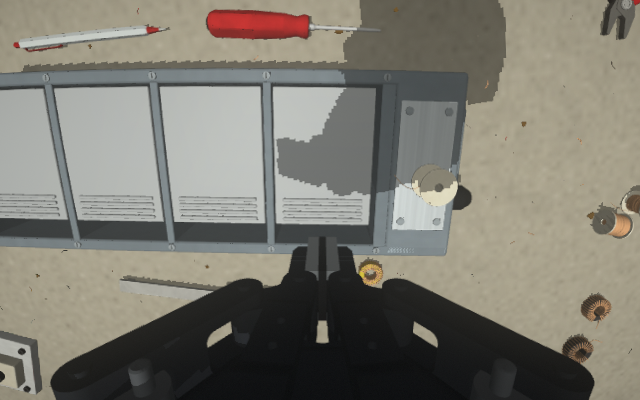

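The ribs of lid 1 show at columns 283–362 and rows 197–222, so the centre is at (323,210). The prediction was (323,206), so the box lies about 3 mm farther to the rear. I'll descend on lid 1.

Call:
jog_arm --pt "1 0 0.007 0.04 0 0 0" --pt "1 0 0.007 0.075 0 0 0" --pt "1 0 0.007 0.077 0 0 0" --pt "1 0 0.007 0.078 0 0 0"

```text
clock: 2.28
tool_pos: [529.0, 23.8, 74.0]
eef_rot: [0.0, 0.752, 0.66, -0.001]
ft_force: [0.1, 0.3, -0.1]
grip_width: -0.1
```

Call:
jog_arm --pt "1 0 0 0.001 0 0 0" --pt "1 0 0 0.002 0 0 0" --pt "1 0 0 0.003 0 0 0"

```text
clock: 2.65
tool_pos: [529.2, 23.8, 71.5]
eef_rot: [0.001, 0.752, 0.66, -0.0]
ft_force: [-0.0, 0.1, -0.6]
grip_width: -0.1
```

Call:
jog_arm --pt "1 0 0 0.001 0 0 0" --pt "1 0 0 0.002 0 0 0" --pt "1 0 0 0.003 0 0 0" --pt "1 0 0 0.003 0 0 0"

```text
clock: 3.15
tool_pos: [529.1, 23.8, 68.4]
eef_rot: [0.001, 0.752, 0.66, -0.0]
ft_force: [0.1, -0.5, 1.0]
grip_width: 0.1
```

Call:
jog_arm --pt "1 0 0 0.001 0 0 0" --pt "1 0 0 0.001 0 0 0"

```text
clock: 3.4
tool_pos: [529.2, 23.8, 67.4]
eef_rot: [0.001, 0.752, 0.66, -0.0]
ft_force: [0.3, 0.3, 1.7]
grip_width: -0.3
```

Call:
jog_arm --pt "1 0 0 0.001 0 0 0" --pt "1 0 0 0.001 0 0 0"

```text
clock: 3.65
tool_pos: [529.5, 23.8, 66.9]
eef_rot: [0.001, 0.752, 0.66, -0.0]
ft_force: [0.9, 0.1, 5.0]
grip_width: -0.2
```

Call:
jog_arm --pt "1 0 0 0.001 0 0 0" --pt "1 0 0 0.001 0 0 0"

```text
clock: 3.9
tool_pos: [529.5, 23.8, 66.8]
eef_rot: [0.001, 0.752, 0.66, 0.0]
ft_force: [-2.9, 0.2, 8.6]
grip_width: -0.3
```

Lid 1 is firm: the force went from 5 to 8.6 N with no travel. On to lid 2.

Call:
jog_arm --pt "1 0 0 -0.008 0 0 0" --pt "1 -0.04 0 -0.01 0 0 0" --pt "1 -0.08 0 -0.01 0 0 0" --pt "1 -0.08 0 -0.007 0 0 0" --pt "1 -0.08 0 -0.003 0 0 0" --pt "1 -0.08 0 -0.002 0 0 0"

```text
clock: 4.65
tool_pos: [519.0, -54.8, 68.4]
eef_rot: [0.001, 0.751, 0.66, 0.0]
ft_force: [0.2, 0.7, -0.7]
grip_width: -0.1
```

Call:
jog_arm --pt "1 0 0 0.001 0 0 0" --pt "1 0 0 0.001 0 0 0"

```text
clock: 4.9
tool_pos: [519.0, -54.2, 67.4]
eef_rot: [0.001, 0.751, 0.66, 0.0]
ft_force: [-0.2, 0.2, 1.0]
grip_width: 0.1
```

Call:
jog_arm --pt "1 0 0 0.001 0 0 0" --pt "1 0 0 0.001 0 0 0"

```text
clock: 5.15
tool_pos: [519.3, -54.2, 66.8]
eef_rot: [0.001, 0.751, 0.66, 0.0]
ft_force: [-0.1, -0.5, 4.1]
grip_width: -0.1
```

Call:
jog_arm --pt "1 0 0 0.001 0 0 0" --pt "1 0 0 0.001 0 0 0"

```text
clock: 5.4
tool_pos: [519.3, -54.2, 66.7]
eef_rot: [0.001, 0.751, 0.66, 0.001]
ft_force: [-2.7, -0.7, 9.1]
grip_width: 0.1
```

Lid 2 is firm too (9 N, no travel). On to lid 3.

Call:
jog_arm --pt "1 0 0 -0.008 0 0 0" --pt "1 -0.04 0 -0.01 0 0 0" --pt "1 -0.08 0 -0.01 0 0 0" --pt "1 -0.08 0 -0.007 0 0 0" --pt "1 -0.08 0 -0.003 0 0 0" --pt "1 -0.08 0 -0.002 0 0 0"

```text
clock: 6.15
tool_pos: [509.0, -132.7, 68.4]
eef_rot: [0.001, 0.751, 0.661, 0.0]
ft_force: [0.3, 0.7, -0.4]
grip_width: 0.2
```

Call:
jog_arm --pt "1 0 0 0.001 0 0 0" --pt "1 0 0 0.001 0 0 0"

```text
clock: 6.4
tool_pos: [509.1, -132.2, 67.4]
eef_rot: [0.001, 0.75, 0.661, 0.0]
ft_force: [0.6, -0.4, 0.4]
grip_width: -0.2
```

Call:
jog_arm --pt "1 0 0 0.001 0 0 0" --pt "1 0 0 0.001 0 0 0"

```text
clock: 6.65
tool_pos: [509.3, -132.2, 66.8]
eef_rot: [0.001, 0.75, 0.661, 0.001]
ft_force: [0.7, -0.3, 4.0]
grip_width: 0.1
```

Call:
jog_arm --pt "1 0 0 0.001 0 0 0" --pt "1 0 0 0.001 0 0 0"

```text
clock: 6.9
tool_pos: [509.4, -132.2, 66.7]
eef_rot: [0.002, 0.75, 0.661, 0.001]
ft_force: [-2.1, -0.2, 9.0]
grip_width: -0.1
```

Lid 3 is firm. On to lid 4.

Call:
jog_arm --pt "1 0 0 -0.008 0 0 0" --pt "1 -0.04 0 -0.01 0 0 0" --pt "1 -0.082 0 -0.01 0 0 0" --pt "1 -0.082 0 -0.007 0 0 0" --pt "1 -0.082 0 -0.003 0 0 0" --pt "1 -0.082 0 -0.002 0 0 0"

```text
clock: 7.65
tool_pos: [499.0, -212.7, 68.4]
eef_rot: [0.001, 0.75, 0.661, 0.001]
ft_force: [0.5, 0.4, 0.9]
grip_width: 0.3
```

Call:
jog_arm --pt "1 0 0 0.001 0 0 0" --pt "1 0 0 0.001 0 0 0"

```text
clock: 7.9
tool_pos: [499.1, -212.1, 67.4]
eef_rot: [0.001, 0.75, 0.662, 0.001]
ft_force: [0.2, 0.7, 1.2]
grip_width: -0.1
```

Call:
jog_arm --pt "1 0 0 0.001 0 0 0" --pt "1 0 0 0.001 0 0 0"

```text
clock: 8.15
tool_pos: [499.3, -212.0, 66.5]
eef_rot: [0.001, 0.75, 0.662, 0.001]
ft_force: [0.4, 0.4, 0.4]
grip_width: -0.3
```

Call:
jog_arm --pt "1 0 0 0.001 0 0 0" --pt "1 0 0 0.001 0 0 0"

```text
clock: 8.4
tool_pos: [499.3, -212.0, 65.5]
eef_rot: [0.001, 0.75, 0.662, 0.001]
ft_force: [0.3, 0.1, 0.7]
grip_width: 0.2
```

Lid 4 rocks: it gave 2 mm at under 2 N. I'll push on down.

Call:
jog_arm --pt "1 0 0 0.002 0 0 0" --pt "1 0 0 0.004 0 0 0" --pt "1 0 0 0.006 0 0 0" --pt "1 0 0 0.008 0 0 0" --pt "1 0 0 0.01 0 0 0" --pt "1 0 0 0.012 0 0 0"

```text
clock: 9.15
tool_pos: [499.3, -212.0, 53.3]
eef_rot: [0.001, 0.75, 0.662, 0.001]
ft_force: [0.4, -0.8, -0.1]
grip_width: -0.1
```

Call:
jog_arm --pt "1 0 0 0.002 0 0 0" --pt "1 0 0 0.004 0 0 0" --pt "1 0 0 0.006 0 0 0" --pt "1 0 0 0.008 0 0 0" --pt "1 0 0 0.01 0 0 0" --pt "1 0 0 0.01 0 0 0"

```text
clock: 9.9
tool_pos: [499.2, -212.0, 43.1]
eef_rot: [0.001, 0.75, 0.662, 0.001]
ft_force: [-0.1, 0.9, -0.2]
grip_width: 0.1
```

Run:
```python
from h import *
a=optics.camera("scene")[150:280,235:425,::-1]; b=optics.camera("side")[145:275,265:395,::-1]
cv2.imwrite("pics/d1.png",np.hstack([cv2.resize(x,None,fx=2.5,fy=2.5,interpolation=cv2.INTER_CUBIC) for x in (a,b)]))
```

```text
(no output)
```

View pics/d1.png

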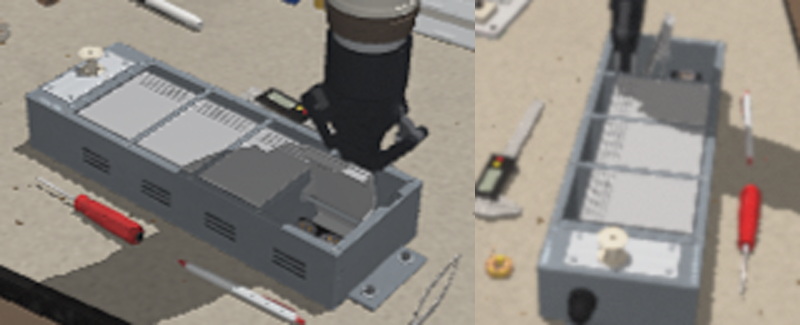

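Lid 4 stands open with its plate upright and the socket visible in the bay. The force is about zero. I'll shift slightly to the rear and withdraw straight up.

Call:
jog_arm --pt "1 0 0.004 0 0 0 0" --pt "1 0 0.004 -0.015 0 0 0" --pt "1 0 0.004 -0.04 0 0 0" --pt "1 0 0.004 -0.08 0 0 0" --pt "1 0 0.004 -0.12 0 0 0" --pt "1 0 0.004 -0.16 0 0 0" --pt "1 0 0.004 -0.18 0 0 0" --pt "1 0 0.004 -0.18 0 0 0"

```text
clock: 11.0
tool_pos: [503.4, -212.7, 225.8]
eef_rot: [0.003, 0.75, 0.662, 0.002]
ft_force: [0.6, -0.3, -0.2]
grip_width: -0.1
```

Run:
```python
from h import *
a=optics.camera("scene")[150:280,235:425,::-1]; b=optics.camera("side")[145:275,265:395,::-1]
cv2.imwrite("pics/d2.png",np.hstack([cv2.resize(x,None,fx=2.5,fy=2.5,interpolation=cv2.INTER_CUBIC) for x in (a,b)]))
# expected front edge corners of lid 4 at 1.3 rad
p=(477.5,-91.5,-.1263); q=box(p,[(2,-84,107),(2,-156,107)])
print([(proj(q,optics.camera_info(n))-o)*2.5+s for n,o,s in (("scene",(235,150),(0,0)),("side",(265,145),(475,0)))])
```

```text
[array([[308.55910961, 141.40662193],
       [375.39902889, 171.26136182]]), array([[655.05772978,  40.61743406],
       [661.16113793,   7.2587961 ]])]
```

View pics/d2.png

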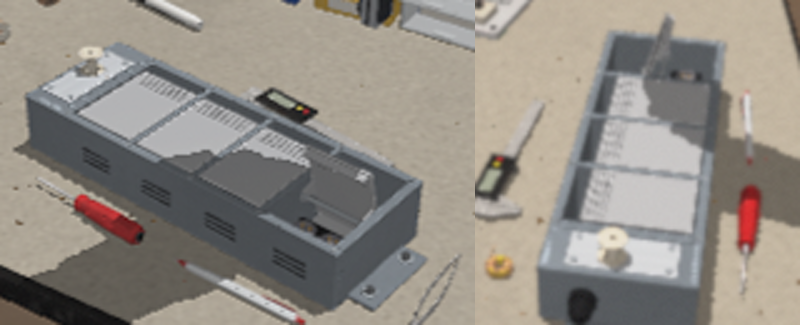

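With the arm clear, the lid's top edge runs from about (308,146) to (376,174). The computed position for 1.3 rad is (309,141) to (375,171), so the lid is fully open. The loose things have not moved.

```bash
python3 -c "
from plant import ctrl
print(ctrl.hand_in())"
```

```text
the job is handed in; nothing more can be done
None
```

The free lid was the rightmost, lid 4. It now stands fully open by itself, and the job is handed in at about 11 s.

- **Finding it:** I pressed the ribbed strips from left to right. Lids 1 to 3 stopped at about 9 N with under 1 mm of give, so I left them. Lid 4 gave way at under 2 N.
- **Opening it:** I pushed lid 4's strip down about 24 mm until the lid tipped over, then withdrew the arm straight up.
- **Last checks:** With the arm clear, the lid's top edge was within about 2 mm, judged by eye, of where it should be at 1.3 rad. The wrist force was about zero. Of the loose things, all those in the last two views (all but part of the tweezers) lay where they had been. None of the checks failed or disagreed.

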